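Change the template on a mould drilling fixture

TASK

The trim lines are scribed: swing the fixture's toggle clamp well open, lift the scribing template (the one with two long curved slots) off the mould half and set it down flat in the wooden tray. Then fit the drilling template (the one with six drill bushings) in its place: tuck its far edge under the two hooks and slide it until both its holes drop over the pins and it lies flat on the mould, and close the clamp fully on it. Set the templates down, do not drop them, and leave the knife and the bent core piece where they lie.

Things in the scene. Friction and masses are not known exactly. Their poses are not given: they have to be found in the camera images.
- fixture: drilling fixture screwed to the bench: aluminium base plate (12 mm thick, x from -145 to +95 mm, 130 mm wide), on it the tan half mould of a bent duct (124 x 108 mm, flat top 42 mm above the bench, half-round channel in it), two pins, two hooks, a toggle clamp. Origin at bench level; x points from the clamp to the hooks, z up. A seated template's origin lies 42 mm straight above it, axes parallel
- pin_left (a point): foot of one steel pin on the mould face, at x = -42, y = +38 mm in the fixture's frame, 42 mm above the bench; the pin is 8 mm thick and stands 7.5 mm up, the upper 3 mm tapered
- pin_right (a point): foot of the other, equal pin, at x = -42, y = -38 mm in the fixture's frame
- hook_left (a point): one of two dark steel hooks that hold a template's far edge down: lower front edge of its overhang, at x = +50, y = +30 mm in the fixture's frame, 52 mm above the bench. The overhang is 22 mm wide (y), 8 mm thick, and leaves 10 mm of height over the mould face; it runs back to the upright face at x = +62 mm, which stops the far edge (2 mm beyond its seated place). Hook top 66 mm above the bench
- hook_right (a point): the other, equal hook, at y = -30 mm. A seated template reaches 10 mm under the hooks, so it cannot go straight up or down: its clamp end is raised (0.08 rad about the far edge clears the pins and still passes under the hooks) and it is drawn 18 mm towards the clamp (its steel cheeks begin 27 mm behind a seated template); fitting is the reverse
- clamp (a joint): angle of the toggle clamp's hand lever, rad: 0 closed (lever upright), 0.85 fully open (lever leaning away from the hooks, to the fixture's -x). Starts closed; stays where it is left (about 4 N at the knob). At 0 its bar lies level and presses the template; at 0.85 the bar stands just past upright, clear of the template, up to 130 mm above the bench
- clamp_hinge (a point): point on the lever's hinge axis (parallel to the fixture's y), at x = -106, y = 0 mm in the fixture's frame, 78 mm above the bench
- clamp_foot_at (a point): underside of the clamp bar's sprung rubber foot (15 mm wide), which presses on the template with about 1.5 N at fixture x = -48, y = 0 mm when closed
- clamp_knob (a point): centre of the black ball knob (22 mm diameter) at the end of the toggle clamp's lever, 72 mm from the hinge axis, on an 8 mm thick stem; the clamp's steel cheeks below it reach 86 mm above the bench
- scribe_template: scribing template: flat aluminium plate 120 (x) x 100 (y) x 6 mm with two long curved slots running along x either side of a black bar handle, and two 9.5 mm pin holes near its -x edge; 0.22 kg. It starts seated on the fixture. Origin at the centre of its underside, z up; the handle on its middle is 50 (x) x 12 (y) mm and rises from 6 to 36 mm above the underside
- drill_template: drilling template: flat aluminium plate 120 (x) x 100 (y) x 6 mm, 0.24 kg, with the same bar handle (50 x 12 mm, 6 to 36 mm above the underside), two plain 9.5 mm pin holes near its -x edge and six flush dark steel bushings in two rows of three (y = +36 and -36 mm) in its +x half. Starts flat on the bench. Origin at the centre of its underside, z up; +x edge goes under the hooks
- drill_hole_left (a point): centre of its pin hole at x = -42, y = +38 mm, at the underside; belongs over pin_left
- drill_hole_right (a point): centre of its pin hole at x = -42, y = -38 mm, at the underside; belongs over pin_right
- drill_far_edge (a point): middle of its far edge (x = +60 mm), at the underside
- tray: shallow wooden tray fixed to the bench, outside 182 (x) x 162 (y) mm, walls 6 mm thick and 14 mm high, floor 6 mm thick. Origin at the centre of its underside, z up. Templates fit in flat either way round along x
- core: bystander: tan bent core piece, 150 mm long, 26 mm high, with a round plug in each end
- knife: bystander: knife with a wooden handle, 165 mm long
Mind the look-alikes: they are no part of the job. What is shaped like the drill_template but purple is not meant. There is more than one size of the tray; the one meant has the size given above.

How it is judged:
By the outcome, as a careful person would: the job done as asked, in the order asked, and still so for the second after the job is handed in, with the robot touching nothing.
It also fails if it takes over 72 s, if anything falls off the work surface, if the arm or the gripper's body presses on something with over 40 N, if the wrist force passes 120 N, or if a joint passes its speed limit or range.

ROBOT

A 6-joint arm with a two-finger parallel gripper is mounted at the origin on the work surface. World frame = base frame: x ahead of the robot, y to its left, z up, the work surface at z = 0. Lengths are in m, angles in rad, forces in N, time in s.
With the tool pointing down it reaches from about 0.425 to 1.125 m from the base axis. Payload 14.9 kg.
Tool frame: the origin (TCP) lies between the finger pads; the fingertips stand 17 mm ahead of it and the grasp point (between the pads) lies 2 mm behind it; z points along the fingers, y is the line along which they close (so a half turn about z gives the same grasp; the last joint's range is limited). The gripper opens to 91 mm and grips with 3 to 60 N. Pads are 32 mm wide; open, the fingers measure 118 mm over their backs; the gripper's body (76 mm by 178 mm) begins 60 mm behind the grasp point.
Start: joints at [-1.14, 0.379, 1.734, -0, 1.028, -0.033], TCP at [0.313, -0.626, 0.207] pointing down, gripper open.
Joint ranges: [-2.77, 2.77], [-0.74, 2.19], [0, 2.66], [-1.06, 4.2], [0.31, 2.87], [-3.08, 3.08]. Speed limits (rad/s): [1.89, 1.89, 2.39, 3.14, 3.14, 3.14].

INTERFACE

Orientations are given as a unit quaternion [x, y, z, w].
In Python, from bench import * gives the robot as it stands.
- The arm moves only by the shell command python3 -m creep 'ROWS'. ROWS is text: rows parted by semicolons, each of 7 numbers parted by spaces: the turn, a rotation vector about the tool's x, y, z in rad, then the shift along the tool's x, y, z in cm, then the gripper command: -1 is fully open, 1 is shut, values between are in proportion. A call has exactly 5 rows; each row shifts and turns the commanded pose from where the row before left it, along the tool's axes as they then stand; what a row does not reach is not made up. A row lasts 1/10 s, in which the tool goes at most 50 mm and 8.59 degrees, less where a joint would pass 70% of its speed; a pose out of reach is approached as far as the arm can. A call with a gripper value outside its range is refused whole. The fingers move at their own pace and stop on an object; the grip force is fixed at half the most. Time passes only in rows, so rows that do not move let the fingers close, or fill a call up. It gives the time, the measured TCP pose, the force, the opening and the grip force at its end, in the units of the state.
- state(): the state, without advancing time (a new reading comes with each control period).
- capture(name): name is "side" or "top" or "wrist"; returns (picture, depth): 384x512x3 uint8, red, green, blue; 384x512 float32, m along the optical axis (not along the pixel's ray), 0 where there is no reading.
- camera_params(name): a dict with "K" (3x3 intrinsics, pixels), "rvec" (rotation vector, rad) and "tvec" (3), from world to camera coordinates, as OpenCV has them. Camera axes: x right, y down, z forward; pixel columns grow to the right and rows downward; lengths in m; the calibration is good to about 2 mm. A picture is of the moment at which its call begins: read the wrist's pose just before it. camera_params takes no time and is no camera call; for the wrist camera it gives the pose at the moment of the call.
- finish_job(): hands the job in; it is judged then, once.
Trained networks look in the newest picture that a camera, given by its name, has taken for a name from the list of things; names that differ only in an ending like _2 or _b are one class to them, and where a whole thing is asked for, a point or a joint stands for the part that bears it (a point fixed in the world has none). Each returns a list of dicts, best first, with "score" (0 to 1); they miss things now and then, are a little off and sometimes report something else, mostly with a low value. They report only what shows in the picture. A call takes as long as a camera call. They do not tell look-alikes from the thing itself.
- find_in(label, camera): "xy" ([column, row] in pixels, amid what is visible of it).
- trace(label, camera): "pixels" (384x512 bool, what is visible of it) and "xy" ([column, row] in pixels, amid what is visible of it).
The state is a dict: "time": time; "joints": joint angles; "qvel": joint speeds; "tau": joint torques, N m; "eef_pos": TCP position; "tool_rot": TCP orientation; "wrist_force": force on the tool from outside, world axes, zero at the start; "wrist_torque": the same for the moment, N m; "width": opening from 0.0 (shut) to 1.0 (fully open); "gripper_force": force on a finger pad.
Only numpy, scipy, OpenCV 4.12 (cv2) and the standard library are available. Lean on these libraries where they do the work, as an engineer would, in place of code of your own. Each camera call takes 0.05 s, during which the arm holds its last target. There are 200 camera calls.

## Working session

There is one attempt and no reset: what is moved stays moved. The work goes in short steps, Python scripts to look and compute and a shell command to move; the robot and the scene stay as the last step left them, time stands still between calls to the robot, and variables do not carry over. Pictures are saved under pics/ and viewed, at most 10 in all, crops included, and the job is handed in when it is done.

```bash
ls; mkdir -p pics; cat > h.py <<'E'
from bench import *
import numpy as np, cv2
from scipy.spatial.transform import Rotation as R
def cam(n):
    p=camera_params(n); return np.array(p["K"]),R.from_rotvec(np.ravel(p["rvec"])).as_matrix(),np.ravel(p["tvec"])
def cloud(n,d):
    K,Rm,t=cam(n); v,u=np.mgrid[:384,:512]
    c=np.stack([(u-K[0,2])/K[0,0]*d,(v-K[1,2])/K[1,1]*d,d],-1)
    return (c-t)@Rm
def proj(n,P):
    K,Rm,t=cam(n); c=np.atleast_2d(P)@Rm.T+t; q=c@K.T; return q[:,:2]/q[:,2:]
def save(n,im): cv2.imwrite("pics/"+n+".png",im[...,::-1])
E
python3 - <<'E'
from h import *
ims=[]
for n in ["top","side"]:
    im,d=capture(n); save(n,im); ims.append(im); np.savez("/tmp/%s.npz"%n,im=im,d=d)
    P=cloud(n,d)
    for l in ["fixture","scribe_template","drill_template","tray","core","knife","clamp_knob","hook_left","pin_left"]:
        for r in find_in(l,n)[:4]:
            u,v=np.round(r["xy"]).astype(int); print(n,l,round(r["score"],2),(u,v),P[v,u].round(3) if d[v,u]>0 else None)
save("both",cv2.resize(np.vstack(ims),(800,600)) if 0 else np.hstack([cv2.resize(ims[0],(400,300)),cv2.resize(ims[1],(400,300))]))
print(state()["time"],state()["tool_rot"])
E
```

```text
pics
top fixture 0.85 (np.int64(244), np.int64(160)) [0.58  0.018 0.005]
top scribe_template 0.86 (np.int64(243), np.int64(138)) [0.654 0.019 0.05 ]
top drill_template 0.86 (np.int64(157), np.int64(243)) [0.281 0.339 0.004]
top drill_template 0.82 (np.int64(151), np.int64(192)) [0.468 0.36  0.005]
top drill_template 0.59 (np.int64(98), np.int64(180)) [0.515 0.554 0.01 ]
top tray 0.62 (np.int64(422), np.int64(184)) [ 0.482 -0.63   0.001]
top tray 0.59 (np.int64(337), np.int64(256)) [ 0.226 -0.314  0.004]
top tray 0.57 (np.int64(343), np.int64(198)) [ 0.435 -0.34   0.01 ]
top core 0.92 (np.int64(174), np.int64(130)) [0.693 0.272 0.018]
top core 0.41 (np.int64(241), np.int64(138)) [0.651 0.025 0.07 ]
top knife 0.63 (np.int64(331), np.int64(135)) [ 0.666 -0.302  0.015]
top knife 0.54 (np.int64(342), np.int64(197)) [ 0.439 -0.337  0.008]
top hook_left 0.89 (np.int64(247), np.int64(164)) [0.546 0.002 0.165]
top pin_left 0.73 (np.int64(246), np.int64(161)) [0.57  0.009 0.059]
side fixture 0.69 (np.int64(212), np.int64(232)) [0.59  0.07  0.031]
side scribe_template 0.66 (np.int64(197), np.in
[... 255 characters left out ...]
4]
side tray 0.92 (np.int64(251), np.int64(149)) [ 0.492 -0.594  0.01 ]
side tray 0.84 (np.int64(312), np.int64(189)) [ 0.222 -0.262  0.007]
side tray 0.6 (np.int64(264), np.int64(178)) [ 0.422 -0.333  0.007]
side core 0.56 (np.int64(164), np.int64(274)) [0.708 0.269 0.026]
side knife 0.51 (np.int64(224), np.int64(195)) [0.552 0.015 0.148]
side clamp_knob 0.54 (np.int64(223), np.int64(198)) [ 0.582 -0.18   0.   ]
side hook_left 0.69 (np.int64(208), np.int64(230)) [0.604 0.068 0.037]
side pin_left 0.86 (np.int64(214), np.int64(230)) [0.584 0.064 0.035]
side pin_left 0.26 (np.int64(263), np.int64(175)) [ 0.427 -0.359  0.007]
1.0 [ 9.73235557e-01  2.29809811e-01 -1.98693651e-05 -9.99540949e-06]
```

View pics/top.png

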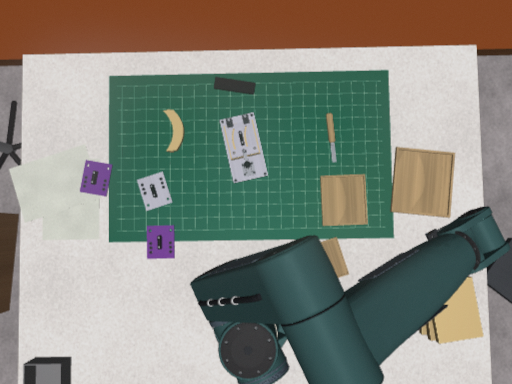

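View pics/side.png

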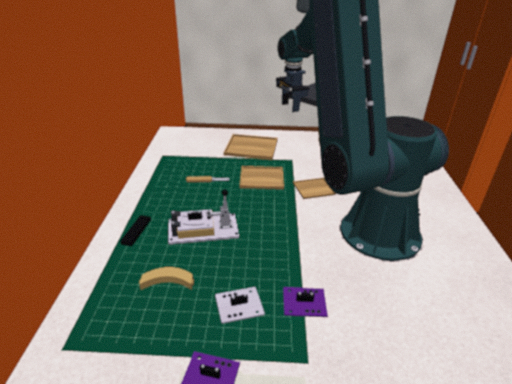

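Top picture: scribing template on the fixture (243,138), clamp (248,165), grey drill_template candidate (154,191), purple look-alikes (97,178) and (160,242). Trays are at (344,200), (423,182) and (335,257, half hidden). I'll measure sizes and view a close crop.

```bash
python3 - <<'E'
from h import *
f=np.load("/tmp/top.npz"); im,d=f["im"],f["d"]; P=cloud("top",d)
def rect(m,zlo,zhi,name):
    q=P[m&(P[...,2]>zlo)&(P[...,2]<zhi)&(d>0)][:,:2]
    c,s,a=cv2.minAreaRect((q*1000).astype(np.float32)); print(name,np.round(c),np.round(s),round(a,1),m.sum())
capture("top")
for l in ["drill_template","tray","scribe_template","fixture"]:
    for r in trace(l,"top")[:4]:
        rect(r["pixels"],-.01,.2,l+str(np.round(r["xy"])+0)+" %.2f"%r["score"])
a=cv2.resize(im[100:240,130:280],(0,0),fx=2.6,fy=2.6,interpolation=cv2.INTER_CUBIC)
b=cv2.resize(im[140:280,310:460],(0,0),fx=2.6,fy=2.6,interpolation=cv2.INTER_CUBIC)
save("crop1",np.hstack([a,b]))
E
```

```text
drill_template[160. 241.] 0.97 [285. 326.] [104. 117.] 89.2 923
drill_template[ 97. 180.] 0.94 [523. 566.] [106. 122.] 79.2 902
drill_template[154. 191.] 0.71 [471. 348.] [123. 101.] 18.3 895
tray[338. 254.] 0.79 [ 221. -314.] [146.  59.] 24.1 584
tray[343. 196.] 0.73 [ 428. -346.] [182. 170.] 1.4 2244
tray[424. 183.] 0.61 [ 489. -629.] [216. 239.] 83.4 3924
tray[246. 162.] 0.48 [626.  19.] [240. 133.] 11.9 1468
scribe_template[246. 162.] 0.74 [627.  20.] [243. 131.] 11.9 1384
scribe_template[241. 136.] 0.64 [655.  24.] [134. 104.] 13.4 928
fixture[243. 159.] 0.91 [628.  20.] [245. 136.] 11.8 1570
```

View pics/crop1.png

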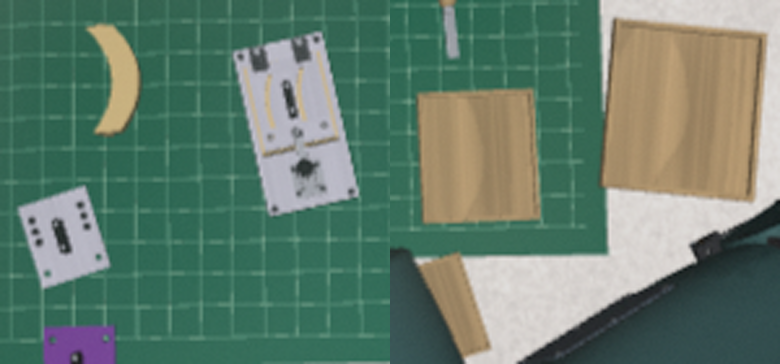

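The drilling template is the grey one at top-picture pixel (154,191): dark bushings, pin holes at its lower end. The two purple ones are decoys. The tray is the middle one at (344,200), measured at about 182x170; the other at (423,182) is too large. The fixture origin is about (0.652, 0.025), yaw 12°. I'll move above the clamp for a close look.

```bash
python3 -m creep '0 0 .051 0 0 -2 -1;0 0 .051 0 0 -2 -1;0 0 .051 0 0 -2 -1;0 0 .051 0 0 -2 -1;0 0 .052 0 0 -2 -1'
for i in 1; do python3 -m creep '0 0 0 1.86 -2.83 0 -1;0 0 0 1.86 -2.83 0 -1;0 0 0 1.86 -2.83 0 -1;0 0 0 1.86 -2.83 0 -1;0 0 0 1.86 -2.83 0 -1'; python3 -m creep '0 0 0 1.86 -2.83 0 -1;0 0 0 1.86 -2.83 0 -1;0 0 0 1.86 -2.83 0 -1;0 0 0 1.86 -2.83 0 -1;0 0 0 1.86 -2.83 0 -1';  python3 -m creep '0 0 0 1.86 -2.83 0 -1;0 0 0 1.86 -2.83 0 -1;0 0 0 1.86 -2.83 0 -1;0 0 0 1.86 -2.83 0 -1;0 0 0 1.86 -2.83 0 -1'; done
cat >> h.py <<'E'
def look(name,labels=()):
    Rc=cam("wrist"); im,d=capture("wrist"); P=cloud("wrist",d); save(name,im); np.savez("/tmp/%s.npz"%name,im=im,d=d,P=P)
    for l in labels:
        for r in find_in(l,"wrist")[:3]:
            u,v=np.round(r["xy"]).astype(int); print(l,round(r["score"],2),(int(u),int(v)),P[v,u].round(4))
    return im,d,P
E
python3 - <<'E'
from h import *
s=state(); print(s["time"],s["eef_pos"],s["tool_rot"])
look("w1",["clamp_knob","pin_left","pin_right","hook_left","hook_right","fixture","scribe_template"])
E
```

```text
time: 1.75
eef_pos: [0.3131, -0.626, 0.3077]
tool_rot: [0.995, 0.103, -0.0, 0.0]
wrist_force: [0.4, 0.3, 0.2]
width: 1.004
gripper_force: 0.0
time: 2.25
eef_pos: [0.3752, -0.4671, 0.3069]
tool_rot: [0.995, 0.104, 0.0, 0.0]
wrist_force: [0.7, -0.8, -0.4]
width: 0.999
gripper_force: 0.0
time: 2.75
eef_pos: [0.4371, -0.3095, 0.307]
tool_rot: [0.995, 0.104, 0.0, 0.0]
wrist_force: [-0.0, -0.1, 0.1]
width: 1.002
gripper_force: 0.0
time: 3.25
eef_pos: [0.4989, -0.1518, 0.307]
tool_rot: [0.995, 0.104, 0.0, 0.0]
wrist_force: [0.1, -0.4, 0.3]
width: 0.997
gripper_force: 0.0
3.25 [ 0.49888756 -0.15178279  0.3070327 ] [9.94608360e-01 1.03702312e-01 1.81042124e-04 8.91063677e-05]
pin_left 0.56 (171, 90) [ 0.5768 -0.0018  0.0141]
pin_right 0.92 (166, 94) [ 5.70e-01 -5.00e-04  3.28e-02]
pin_right 0.74 (357, 204) [ 0.4567 -0.3418  0.0045]
hook_left 0.9 (168, 88) [0.5787 0.0038 0.0113]
hook_left 0.16 (357, 206) [ 0.4531 -0.343   0.0045]
hook_right 0.67 (173, 93) [ 0.5732 -0.006   0.0165]
fixture 0.71 (170, 89) [5.779e-01 1.000e-04 1.310e-02]
scribe_template 0.56 (153, 34) [0.6425 0.0199 0.0518]
```

View pics/w1.png

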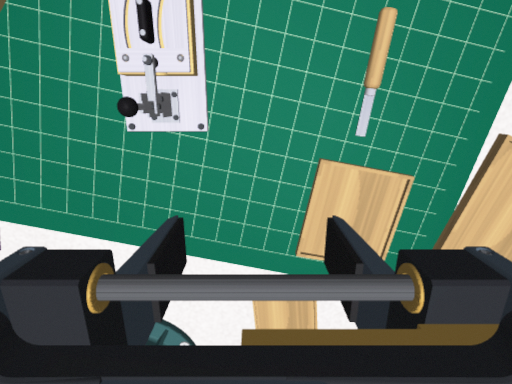

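The picture shows the fixture at upper left: knob (128,107), clamp (155,100), pins (125,58) and (181,58). The tray is at (357,207). I'll go behind the clamp for a close measurement.

```bash
python3 -m creep '0 0 0 .6 -3 0 -1;0 0 0 .6 -3 0 -1;0 0 0 .6 -3 0 -1;0 0 0 .6 -3 0 -1;0 0 0 .6 -3 0 -1'
python3 - <<'E'
from h import *
f=np.load("/tmp/w1.npz"); P=f["P"]
m=(P[...,2]>.0105)&(P[...,2]<.02)&(P[...,0]>.3)&(P[...,0]<.56)&(P[...,1]>-.46)&(P[...,1]<-.24)&(np.mgrid[:384,:512][0]<262)
q=P[m][:,:2]; print("tray rim",len(q),cv2.minAreaRect((q*1000).astype(np.float32)))
s=state(); print(s["time"],s["eef_pos"],s["tool_rot"])
im,d,P=look("w2",["clamp_knob","pin_left","pin_right","fixture","scribe_template"])
for nm,lo,hi in [("plate",.045,.0505),("base",.010,.0145)]:
    m=(P[...,2]>lo)&(P[...,2]<hi)&(P[...,0]>.45)&(P[...,0]<.8)&(abs(P[...,1]-.02)<.12)
    m=m&(np.arange(384)[:,None]<215)
    print(nm,m.sum(),cv2.minAreaRect((P[m][:,:2]*1000).astype(np.float32)))
m=(P[...,2]>.125)&(P[...,2]<.175)&(d>0)&(np.arange(384)[:,None]<215); q=P[m]; print("knob",m.sum(),q.mean(0),q.min(0),q.max(0))
E
```

```text
time: 4.15
eef_pos: [0.4968, 0.0002, 0.3069]
tool_rot: [0.995, 0.103, 0.0, 0.0]
wrist_force: [-0.4, -0.3, -0.1]
width: 0.999
gripper_force: 0.0
tray rim 1076 ((432.83746337890625, -337.9602966308594), (182.40985107421875, 163.12716674804688), 1.2630970478057861)
4.15 [4.96800183e-01 2.02986624e-04 3.06920012e-01] [9.94677141e-01 1.03040667e-01 7.92336403e-05 2.81211386e-05]
clamp_knob 0.73 (265, 133) [0.5524 0.0028 0.1589]
pin_left 0.81 (257, 105) [0.5793 0.0169 0.066 ]
pin_right 0.78 (259, 107) [0.5773 0.0137 0.0682]
fixture 0.8 (258, 104) [0.5808 0.0158 0.0675]
scribe_template 0.59 (261, 43) [0.6541 0.0277 0.0754]
plate 5275 ((639.1737670898438, 25.261734008789062), (143.0862579345703, 100.11160278320312), 11.97072696685791)
base 2950 ((616.6454467773438, 20.557167053222656), (209.47991943359375, 129.21458435058594), 11.886661529541016)
knob 292 [0.55125878 0.00685995 0.15581349] [ 0.54019894 -0.0038847   0.14800809] [0.56119767 0.01718667 0.16005411]
```

View pics/w2.png

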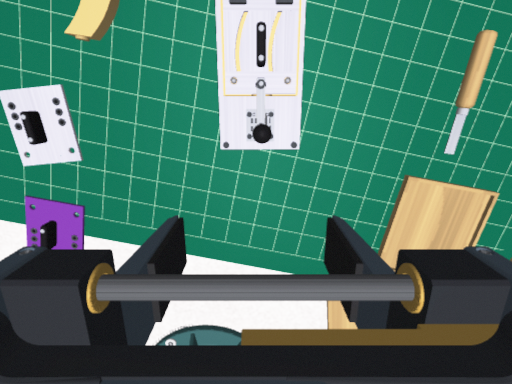

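```bash
python3 -m creep '0 0 0 1.37 .12 1 -1;0 0 0 1.37 .12 1 -1;0 0 0 1.37 .11 1 -1;0 0 0 1.38 .11 1 -1;0 0 0 0 0 2 -1'
python3 -m creep '0 0 0 0 0 2 -1;0 0 0 0 0 2 -1;0 0 0 0 0 2 -1;0 0 0 0 0 2 -1;0 0 0 0 0 1.9 -1'
python3 -m creep '0 0 0 0 0 0 1;0 0 0 0 0 0 1;0 0 0 0 0 0 1;0 0 0 0 0 0 1;0 0 0 0 0 0 1'
python3 -m creep '0 0 0 0 0 0 1;0 0 0 0 0 0 1;0 0 0 0 0 0 1;0 0 0 0 0 0 1;0 0 0 0 0 0 1'
```

```text
time: 4.95
eef_pos: [0.5537, 0.0055, 0.2473]
tool_rot: [0.995, 0.103, 0.001, 0.0]
wrist_force: [0.1, -0.2, 0.3]
width: 0.998
gripper_force: 0.0
time: 5.45
eef_pos: [0.5516, 0.0053, 0.1469]
tool_rot: [0.995, 0.103, -0.0, 0.0]
wrist_force: [-0.2, 0.2, 0.6]
width: 1.0
gripper_force: 0.0
time: 5.95
eef_pos: [0.552, 0.0066, 0.1486]
tool_rot: [0.995, 0.104, 0.001, 0.0]
wrist_force: [1.2, -0.1, -0.1]
width: 0.595
gripper_force: 0.0
time: 6.45
eef_pos: [0.5521, 0.005, 0.1479]
tool_rot: [0.995, 0.105, 0.0, 0.002]
wrist_force: [2.9, -24.3, -3.8]
width: 0.172
gripper_force: 24.4
```

```bash
python3 -m creep '0 0 0 0 .1 0 1;0 0 0 0 0 0 1;0 0 0 0 0 0 1;0 0 0 0 0 0 1;0 0 0 0 0 0 1'; python3 - <<'E'
from h import *
s=state();print(s["wrist_force"],s["wrist_torque"],s["width"])
look("w3",["clamp_knob"])
E
```

```text
time: 6.95
eef_pos: [0.5521, 0.0045, 0.1479]
tool_rot: [0.995, 0.104, 0.0, 0.001]
wrist_force: [1.9, -12.4, -1.7]
width: 0.166
gripper_force: 24.9
[  1.85759201 -12.43617212  -1.71291387] [-2.35091729 -0.35409252  0.0472669 ] 0.16557709856950453
clamp_knob 0.83 (256, 236) [0.5573 0.0043 0.1569]
```

View pics/w3.png

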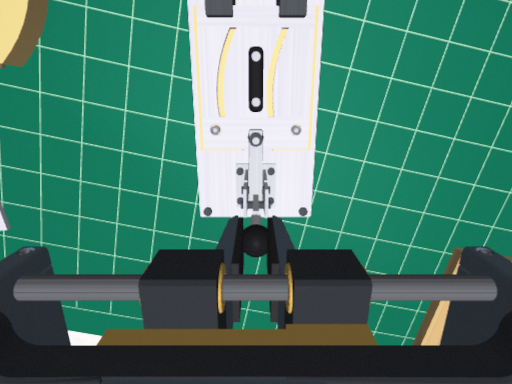

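The fingers hold the knob (256,240), with the clamp bar ahead at (256,165). The side force says the knob sits about 2–3 mm to tool +y of my estimate. Next I swing the lever open.

```bash
python3 -m creep '0 0 0 -.61 .1 .03 1;0 0 0 -.61 0 .08 1;0 0 0 -.60 0 .13 1;0 0 0 -.58 0 .18 1;0 0 0 -.57 0 .23 1'
python3 -m creep '0 0 0 -.55 0 .27 1;0 0 0 -.52 0 .32 1;0 0 0 -.49 0 .37 1;0 0 0 -.46 0 .40 1;0 0 0 -.42 0 .44 1'
python3 -m creep '0 0 0 0 0 0 -1;0 0 0 0 0 0 -1;0 0 0 0 0 0 -1;0 0 0 0 0 0 -1;0 0 0 0 0 0 -1'
```

```text
time: 7.55
eef_pos: [0.5251, -0.0017, 0.144]
tool_rot: [0.995, 0.104, 0.002, 0.0]
wrist_force: [-8.6, -2.5, 42.0]
width: 0.126
gripper_force: 36.0
time: 8.05
eef_pos: [0.4961, -0.0075, 0.1242]
tool_rot: [0.995, 0.104, -0.004, 0.001]
wrist_force: [-26.4, -14.3, 42.5]
width: 0.114
gripper_force: 36.2
time: 8.55
eef_pos: [0.499, -0.0064, 0.1232]
tool_rot: [0.995, 0.104, -0.0, -0.0]
wrist_force: [-0.6, 0.4, -0.2]
width: 0.53
gripper_force: 0.0
```

```bash
python3 -m creep '0 0 0 0 0 0 -1;0 0 0 0 0 -2.5 -1;0 0 0 0 0 -2.5 -1;0 0 0 0 0 -3 -1;0 0 0 0 0 -3 -1'
python3 -m creep '0 0 0 1.8 0 -1 -1;0 0 0 1.8 0 0 -1;0 0 0 1.7 0 0 -1;0 0 0 1.7 0 0 -1;0 0 0 0 0 0 -1'
python3 - <<'E'
from h import *
s=state(); print(s["time"],s["eef_pos"],s["tool_rot"])
im,d,P=look("w4",["clamp_knob","scribe_template","hook_left"])
F=np.array([.656,.0255]);a=.2075;ax=np.array([np.cos(a),np.sin(a)]);ay=np.array([-ax[1],ax[0]])
L=np.stack([(P[...,:2]-F)@ax,(P[...,:2]-F)@ay,P[...,2]],-1)*1000
top=(np.arange(384)[:,None]<230)&(d>0)
def st(n,m):
    q=L[m&top]; print(n,len(q),*(np.percentile(q,[1,50,99],axis=0).round(1) if len(q) else []))
st("handle",(abs(L[...,0])<35)&(abs(L[...,1])<20)&(L[...,2]>72)&(L[...,2]<85))
st("plate",(abs(L[...,0])<70)&(abs(L[...,1])<70)&(L[...,2]>44)&(L[...,2]<52))
st("bar",(L[...,0]<-50)&(abs(L[...,1])<40)&(L[...,2]>90))
E
```

```text
time: 9.05
eef_pos: [0.4988, -0.0064, 0.2343]
tool_rot: [0.995, 0.104, -0.0, -0.0]
wrist_force: [1.0, -0.4, -0.6]
width: 0.966
gripper_force: 0.0
time: 9.55
eef_pos: [0.5688, 0.0083, 0.2432]
tool_rot: [0.995, 0.104, 0.0, -0.0]
wrist_force: [0.3, 0.3, -0.3]
width: 0.999
gripper_force: 0.0
9.55 [0.56884918 0.00826    0.24320651] [ 9.94589601e-01  1.03882211e-01  1.02823420e-04 -2.02606830e-05]
clamp_knob 0.62 (258, 246) [ 0.5039 -0.0096  0.1295]
scribe_template 0.88 (257, 99) [0.6567 0.0238 0.0763]
hook_left 0.61 (252, 151) [0.5878 0.0158 0.0106]
handle 455 [-26.7  -5.4  72.3] [-1.8  0.4 75.6] [20.9  6.1 78.3]
plate 6829 [-61.7 -49.   44.4] [-1.6  0.4 46.1] [55.3 49.3 48.1]
bar 407 [-143.8   -6.2   99. ] [-109.7    0.3  113.3] [-92.9   7.  119.4]
```

View pics/w4.png

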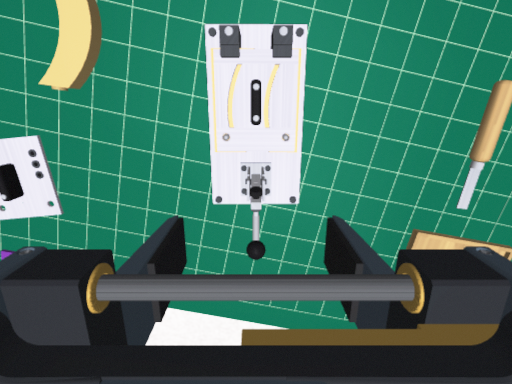

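The clamp is open: the bar stands upright at (256,185), the knob is at (256,249), and the template is still seated. Now I grasp its handle.

```bash
python3 -m creep '0 0 0 2.2 .02 0 -1;0 0 0 2.2 .02 0 -1;0 0 0 2.2 .02 0 -1;0 0 0 2.14 .02 1.5 -1;0 0 0 0 0 3 -1'
python3 -m creep '0 0 0 0 0 3 -1;0 0 0 0 0 3 -1;0 0 0 0 0 3 -1;0 0 0 0 0 2.5 -1;0 0 0 0 0 1.5 -1'
python3 -m creep '0 0 0 0 0 0 1;0 0 0 0 0 0 1;0 0 0 0 0 0 1;0 0 0 0 0 0 1;0 0 0 0 0 0 1'
python3 -m creep '0 0 0 0 0 0 1;0 0 0 0 0 0 1;0 0 0 0 0 0 1;0 0 0 0 0 0 1;0 0 0 0 0 0 1'
```

```text
time: 10.25
eef_pos: [0.6561, 0.0254, 0.2001]
tool_rot: [0.995, 0.104, 0.002, 0.0]
wrist_force: [-0.5, -0.5, -0.7]
width: 1.001
gripper_force: 0.0
time: 10.75
eef_pos: [0.6518, 0.025, 0.0665]
tool_rot: [0.995, 0.104, -0.001, -0.0]
wrist_force: [-0.1, -0.1, -0.8]
width: 1.001
gripper_force: 0.0
time: 11.25
eef_pos: [0.6538, 0.0252, 0.0692]
tool_rot: [0.995, 0.104, 0.001, 0.0]
wrist_force: [0.7, 0.0, 0.1]
width: 0.589
gripper_force: 0.0
time: 11.75
eef_pos: [0.6533, 0.0252, 0.0683]
tool_rot: [0.995, 0.104, -0.0, -0.0]
wrist_force: [-0.2, -0.4, -0.4]
width: 0.151
gripper_force: 0.0
```

```bash
python3 -m creep '0 0 0 0 0 0 1;0 0 0 0 0 0 1;0 0 0 0 0 0 1;0 0 0 0 0 0 1;0 0 0 0 0 0 1'
python3 -m creep '0 -.016 0 0 0 -.1 1;0 -.016 0 0 0 -.1 1;0 -.016 0 0 0 -.1 1;0 -.016 0 0 0 -.1 1;0 -.016 0 0 0 -.12 1'
python3 -m creep '0 0 0 0 0 0 1;0 0 0 0 0 0 1;0 0 0 -.4 0 .03 1;0 0 0 -.4 0 .03 1;0 0 0 0 0 0 1'
```

```text
time: 12.25
eef_pos: [0.6533, 0.0252, 0.0683]
tool_rot: [0.995, 0.104, -0.0, -0.0]
wrist_force: [-0.0, -0.7, -1.6]
width: 0.122
gripper_force: 30.0
time: 12.75
eef_pos: [0.6535, 0.0253, 0.0736]
tool_rot: [0.994, 0.104, -0.041, 0.004]
wrist_force: [0.7, -0.2, -2.0]
width: 0.125
gripper_force: 30.0
time: 13.25
eef_pos: [0.6448, 0.0235, 0.0735]
tool_rot: [0.994, 0.104, -0.04, 0.004]
wrist_force: [0.6, 0.5, -1.9]
width: 0.126
gripper_force: 30.0
```

```bash
python3 -m creep '0 0 0 -.35 0 .03 1;0 0 0 -.35 0 .03 1;0 0 0 -.25 0 .02 1;0 0 0 0 0 0 1;0 0 0 0 0 0 1'
python3 -m creep '0 0 0 -.04 0 -.5 1;0 0 0 -.08 0 -1 1;0 0 0 -.12 0 -1.5 1;0 0 0 -.16 0 -2 1;0 0 0 -.2 0 -2.5 1'
python3 -m creep '0 .08 0 0 0 0 1;0 0 0 0 0 -2 1;0 0 0 0 0 -2 1;0 0 0 0 0 -1 1;0 0 0 0 0 0 1'
```

```text
time: 13.75
eef_pos: [0.6363, 0.0216, 0.0737]
tool_rot: [0.994, 0.104, -0.04, 0.004]
wrist_force: [0.2, -0.5, 0.9]
width: 0.125
gripper_force: 30.0
time: 14.25
eef_pos: [0.636, 0.0216, 0.1501]
tool_rot: [0.994, 0.104, -0.04, 0.004]
wrist_force: [-0.1, -0.0, -2.9]
width: 0.125
gripper_force: 30.0
time: 14.75
eef_pos: [0.6372, 0.0217, 0.2009]
tool_rot: [0.995, 0.104, 0.001, 0.0]
wrist_force: [-0.1, -0.5, -1.7]
width: 0.121
gripper_force: 30.0
```

```bash
python3 -m creep '0 0 0 -1.83 2.07 0 1;0 0 0 -1.83 2.07 0 1;0 0 0 -1.83 2.07 0 1;0 0 0 -1.83 2.07 0 1;0 0 0 -1.83 2.07 0 1'
python3 -m creep '0 0 0 -1.83 2.07 0 1;0 0 0 -1.83 2.07 0 1;0 0 0 -1.83 2.07 0 1;0 0 0 -1.83 2.07 0 1;0 0 0 -1.83 2.07 0 1'
python3 -m creep '0 0 0 -1.83 2.07 0 1;0 0 0 -1.83 2.07 0 1;0 0 0 -1.83 2.07 0 1;0 0 0 -1.83 2.07 0 1;0 0 0 -1.83 2.07 0 1'
python3 -m creep '0 0 .062 0 0 2 1;0 0 .062 0 0 2 1;0 0 .062 0 0 2 1;0 0 0 0 0 2 1;0 0 0 0 0 2 1'
python3 - <<'E'
from h import *
s=state(); print(s["time"],s["eef_pos"],s["tool_rot"])
im,d=capture("top"); P=cloud("top",d)
m=(P[...,2]>.009)&(P[...,2]<.02)&(abs(P[...,0]-.433)<.12)&(abs(P[...,1]+.338)<.11); print(m.sum(),cv2.minAreaRect((P[m][:,:2]*1000).astype(np.float32)))
E
```

```text
time: 15.25
eef_pos: [0.567, -0.0992, 0.1979]
tool_rot: [0.995, 0.104, -0.001, -0.0]
wrist_force: [0.6, 0.3, -2.5]
width: 0.121
gripper_force: 30.0
time: 15.75
eef_pos: [0.4989, -0.2194, 0.198]
tool_rot: [0.995, 0.104, -0.0, -0.0]
wrist_force: [1.4, -0.5, -2.4]
width: 0.126
gripper_force: 30.0
time: 16.25
eef_pos: [0.4307, -0.3394, 0.198]
tool_rot: [0.995, 0.104, -0.0, -0.0]
wrist_force: [0.5, -0.1, -1.8]
width: 0.122
gripper_force: 30.0
time: 16.75
eef_pos: [0.4313, -0.3385, 0.0973]
tool_rot: [1.0, 0.011, -0.0, -0.0]
wrist_force: [0.6, -0.4, -1.9]
width: 0.12
gripper_force: 30.0
16.75 [ 0.43133161 -0.33846624  0.09729678] [ 9.99941105e-01  1.08401293e-02 -3.99800828e-04 -3.43018487e-04]
133 ((492.7840881347656, -294.7613525390625), (129.84130859375, 220.8951416015625), 41.43281936645508)
```

```bash
python3 -m creep '0 0 0 0 0 2 1;0 0 0 0 0 1.8 1;0 0 0 0 0 1.2 1;0 0 0 0 0 .6 1;0 0 0 0 0 0 1'
python3 -m creep '0 0 0 0 0 .2 1;0 0 0 0 0 .2 1;0 0 0 0 0 .2 1;0 0 0 0 0 0 1;0 0 0 0 0 0 1'
```

```text
time: 17.3
eef_pos: [0.4315, -0.3386, 0.0423]
tool_rot: [1.0, 0.011, -0.0, -0.0]
wrist_force: [0.5, -0.3, -1.7]
width: 0.122
gripper_force: 30.0
time: 17.8
eef_pos: [0.4318, -0.3389, 0.0369]
tool_rot: [1.0, 0.011, 0.0, 0.0]
wrist_force: [-1.3, -0.6, -1.7]
width: 0.124
gripper_force: 30.0
```

```bash
python3 -m creep '0 0 0 0 0 .15 1;0 0 0 0 0 .15 1;0 0 0 0 0 .1 1;0 0 0 0 0 0 1;0 0 0 0 0 0 1'
python3 -m creep '0 0 0 0 0 .08 1;0 0 0 0 0 0 1;0 0 0 0 0 0 1;0 0 0 0 0 0 1;0 0 0 0 0 0 1'
```

```text
time: 18.3
eef_pos: [0.4318, -0.3388, 0.0327]
tool_rot: [1.0, 0.011, -0.0, -0.0]
wrist_force: [-0.7, 0.6, -1.6]
width: 0.124
gripper_force: 30.0
time: 18.8
eef_pos: [0.4318, -0.3389, 0.0322]
tool_rot: [1.0, 0.011, 0.0, 0.0]
wrist_force: [-2.4, 1.2, 5.9]
width: 0.129
gripper_force: 30.0
```

```bash
python3 -m creep '0 0 0 0 0 0 0;0 0 0 0 0 0 0;0 0 0 0 0 0 0;0 0 0 0 0 0 0;0 0 0 0 0 0 0'
python3 -m creep '0 0 0 0 0 -.5 0;0 0 0 0 0 -2 -.5;0 0 0 0 0 -4 -1;0 0 0 0 0 -4 -1;0 0 0 0 0 -4 -1'
python3 - <<'E'
from h import *
im,d,P=look("w5",["scribe_template"])
q=P[(P[...,2]>.004)&(P[...,2]<.045)&(abs(P[...,0]-.435)<.13)&(abs(P[...,1]+.338)<.11)]
m=(d>0)&(np.arange(384)[:,None]<230)&(P[...,2]<.05)
a=cv2.resize(im,(640,480)); save("w5b",a)
E
python3 -m creep '0 0 0 0 -4 -3 -1;0 0 0 0 -4 0 -1;0 0 0 0 -4 0 -1;0 0 0 0 -4 0 -1;0 0 0 0 -4 0 -1'
python3 -m creep '0 0 0 0 -4 0 -1;0 0 0 0 -4 0 -1;0 0 0 0 -4 0 -1;0 0 0 0 -4 0 -1;0 0 0 0 -4 0 -1'
python3 -m creep '0 0 0 0 -4 0 -1;0 0 0 0 -4 0 -1;0 0 0 0 -4 0 -1;0 0 0 0 -4 0 -1;0 0 0 0 -4 0 -1'
python3 -m creep '0 0 -.1 0 -4 0 -1;0 0 -.1 -1 0 0 -1;0 0 -.1 -2 0 0 -1;0 0 0 -2 0 0 -1;0 0 0 0 0 0 -1'
python3 - <<'E'
from h import *
s=state(); print(s["time"],s["eef_pos"],s["tool_rot"])
im,d,P=look("w6",["drill_template","drill_hole_left","drill_hole_right","drill_far_edge"])
top=(np.arange(384)[:,None]<225)&(d>0)
for nm,lo,hi in [("plate",.0025,.012),("handle",.025,.05)]:
    m=top&(P[...,2]>lo)&(P[...,2]<hi)&(np.hypot(P[...,0]-.471,P[...,1]-.348)<.1)
    n,lab,stt,c=cv2.connectedComponentsWithStats(m.astype(np.uint8)); k=1+stt[1:,4].argmax()
    print(nm,stt[k],cv2.minAreaRect((P[lab==k][:,:2]*1000).astype(np.float32)),P[lab==k][:,2].mean())
save("w56",np.hstack([cv2.resize(cv2.imread("pics/w5.png")[...,::-1],(400,300)),cv2.resize(im,(400,300))]))
E
```

```text
time: 19.3
eef_pos: [0.4318, -0.3388, 0.032]
tool_rot: [1.0, 0.011, 0.0, 0.0]
wrist_force: [-0.1, 0.4, -0.2]
width: 0.498
gripper_force: 0.0
time: 19.8
eef_pos: [0.4315, -0.3386, 0.1788]
tool_rot: [1.0, 0.011, -0.0, -0.0]
wrist_force: [1.0, 0.2, 0.0]
width: 0.819
gripper_force: 0.0
scribe_template 0.72 (259, 170) [ 0.4496 -0.3462  0.0456]
time: 20.4
eef_pos: [0.4268, -0.1373, 0.2067]
tool_rot: [1.0, 0.011, -0.0, -0.0]
wrist_force: [1.0, -0.5, -0.3]
width: 1.0
gripper_force: 0.0
time: 20.9
eef_pos: [0.4225, 0.0627, 0.2067]
tool_rot: [1.0, 0.011, -0.0, -0.0]
wrist_force: [1.5, -0.6, -0.2]
width: 1.0
gripper_force: 0.0
time: 21.4
eef_pos: [0.4181, 0.2627, 0.2066]
tool_rot: [1.0, 0.011, -0.0, 0.0]
wrist_force: [-0.5, -0.8, 0.9]
width: 1.004
gripper_force: 0.0
time: 21.9
eef_pos: [0.3673, 0.2883, 0.2062]
tool_rot: [0.987, 0.161, -0.001, 0.0]
wrist_force: [1.4, -0.5, -0.9]
width: 1.002
gripper_force: 0.0
21.9 [0.36732249 0.28829762 0.20617545] [ 9.87021067e-01  1.60588447e-01 -7.95518503e-04  3.62104319e-04]
drill_template 0.92 (69, 8) [0.4811 0.5482 0.0066]
drill_template 0.81 (233, 69) [
[... 163 characters left out ...]
0.4754 0.3505 0.0359]
drill_hole_left 0.75 (72, 12) [0.4783 0.5458 0.0044]
drill_hole_right 0.96 (74, 9) [0.482  0.5432 0.0059]
drill_hole_right 0.82 (214, 210) [0.3085 0.3236 0.0327]
drill_hole_right 0.72 (491, 82) [0.5635 0.0532 0.0109]
drill_far_edge 0.97 (211, 207) [0.3119 0.3284 0.0344]
drill_far_edge 0.85 (235, 68) [0.4785 0.348  0.035 ]
drill_far_edge 0.59 (76, 9) [0.4827 0.5413 0.0054]
plate [ 191   15   87  109 8206] ((476.6121826171875, 350.39263916015625), (120.07408142089844, 100.25752258300781), 17.2705135345459) 0.005077667922883778
handle [228  45  11  49 511] ((476.61614990234375, 350.0146484375), (49.94325256347656, 11.42293643951416), 17.156545639038086) 0.03419508629702096
```

View pics/w56.png

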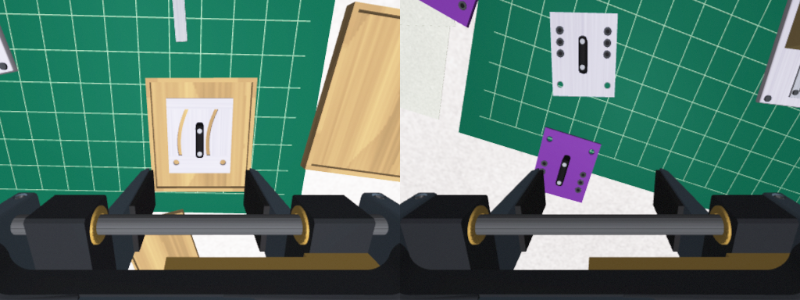

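The left picture shows the scribing template flat in the tray at (200,135). The right one shows the grey drilling template at (583,55) with its bushings at the far end. Grasping it now.

```bash
python3 -m creep '0 0 .022 0 0 0 -1;0 0 0 3.07 -.67 0 -1;0 0 0 3.07 -.67 0 -1;0 0 0 3.07 -.67 0 -1;0 0 0 3.06 -.67 2 -1'
python3 -m creep '0 0 0 0 0 3.5 -1;0 0 0 0 0 3.5 -1;0 0 0 0 0 3.5 -1;0 0 0 0 0 3 -1;0 0 0 0 0 1.6 -1'
python3 -m creep '0 0 0 0 0 0 1;0 0 0 0 0 0 1;0 0 0 0 0 0 1;0 0 0 0 0 0 1;0 0 0 0 0 0 1'
python3 -m creep '0 0 0 0 0 .06 1;0 0 0 0 0 0 1;0 0 0 0 0 0 1;0 0 0 0 0 0 1;0 0 0 0 0 0 1'
python3 -m creep '0 0 0 0 0 0 1;0 0 0 0 0 0 1;0 0 0 0 0 0 1;0 0 0 0 0 0 1;0 0 0 0 0 0 1'
```

```text
time: 22.65
eef_pos: [0.4815, 0.3524, 0.1887]
tool_rot: [0.989, 0.149, 0.002, -0.001]
wrist_force: [0.7, 0.9, 1.1]
width: 1.0
gripper_force: 0.0
time: 23.15
eef_pos: [0.4779, 0.3502, 0.0333]
tool_rot: [0.989, 0.149, -0.001, 0.001]
wrist_force: [-0.2, 0.3, 0.7]
width: 1.0
gripper_force: 0.0
time: 23.65
eef_pos: [0.4792, 0.3513, 0.037]
tool_rot: [0.989, 0.149, 0.001, -0.0]
wrist_force: [0.0, 0.7, -0.1]
width: 0.595
gripper_force: 0.0
time: 24.15
eef_pos: [0.4787, 0.3509, 0.0354]
tool_rot: [0.989, 0.149, -0.0, 0.0]
wrist_force: [0.5, 0.4, -0.6]
width: 0.151
gripper_force: 0.0
time: 24.65
eef_pos: [0.4787, 0.3509, 0.0354]
tool_rot: [0.989, 0.149, 0.0, -0.0]
wrist_force: [0.0, -0.2, 0.7]
width: 0.006
gripper_force: 0.0
```

```bash
python3 - <<'E'
from h import *
s=state(); print(s["time"],s["eef_pos"],s["tool_rot"],s["width"])
im,d,P=look("w7",["drill_template"])
for n in ["top","side"]:
    i2,d2=capture(n); Q=cloud(n,d2)
    for r in trace("drill_template",n): 
        q=Q[r["pixels"]&(d2>0)]; print(n,r["xy"],round(r["score"],2),np.percentile(q,[2,50,98],axis=0).round(3).tolist())
    if n=="side": sd=i2
u,v=proj("side",[.478,.35,.03])[0].astype(int); print(u,v)
c=cv2.resize(sd[max(0,v-75):v+75,max(0,u-100):u+100],(400,300),interpolation=cv2.INTER_CUBIC)
save("v9",np.hstack([cv2.resize(im,(400,300)),c]))
E
```

```text
24.65 [0.47874032 0.35094643 0.03538411] [ 9.88789452e-01  1.49316511e-01  4.89673061e-06 -9.96987808e-06] 0.005769922121575192
drill_template 0.82 (23, 67) [0.537  0.529  0.0041]
drill_template 0.8 (254, 190) [0.5011 0.3579 0.0041]
top [99.1, 178.3] 0.95 [[0.463, 0.512, -0.006], [0.523, 0.562, 0.005], [0.583, 0.615, 0.035]]
top [164.6, 195.6] 0.67 [[0.423, 0.286, -0.005], [0.449, 0.309, 0.004], [0.512, 0.338, 0.013]]
side [307.0, 301.2] 0.9 [[0.233, 0.279, 0.002], [0.29, 0.333, 0.007], [0.346, 0.377, 0.037]]
side [211.9, 369.9] 0.87 [[0.467, 0.513, 0.002], [0.529, 0.56, 0.008], [0.586, 0.587, 0.037]]
side [234.8, 308.7] 0.61 [[0.414, 0.317, 0.001], [0.481, 0.365, 0.007], [0.537, 0.411, 0.029]]
238 297
```

View pics/v9.png

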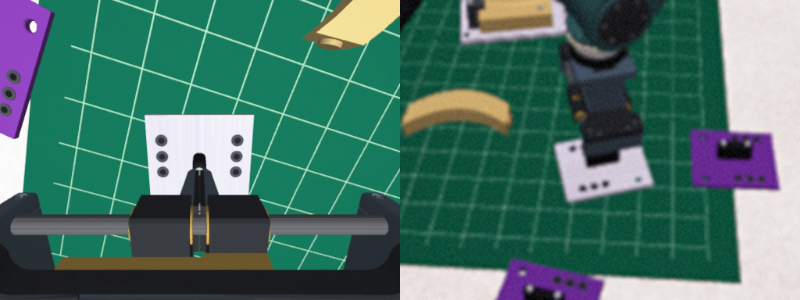

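The picture shows the fingers shut just above the handle (199,165), while the template lies unmoved. I was too high, so I open, go 9 mm lower and grip again.

```bash
python3 -m creep '0 0 0 0 0 0 -.3;0 0 0 0 0 0 -.3;0 0 0 0 0 0 -.3;0 0 0 0 0 0 -.3;0 0 0 0 0 0 -.3'
python3 -m creep '0 0 0 -.2 0 .3 -.3;0 0 0 0 0 .3 -.3;0 0 0 0 0 .3 -.3;0 0 0 0 0 0 -.3;0 0 0 0 0 0 1'
python3 -m creep '0 0 0 0 0 0 1;0 0 0 0 0 0 1;0 0 0 0 0 0 1;0 0 0 0 0 0 1;0 0 0 0 0 0 1'
python3 -m creep '0 0 0 0 0 0 1;0 0 0 0 0 0 1;0 0 0 0 0 0 1;0 0 0 0 0 0 1;0 0 0 0 0 0 1'
```

```text
time: 25.45
eef_pos: [0.4787, 0.351, 0.0354]
tool_rot: [0.989, 0.149, 0.0, -0.0]
wrist_force: [-0.5, 0.3, 0.1]
width: 0.413
gripper_force: 0.0
time: 25.95
eef_pos: [0.4768, 0.3503, 0.0262]
tool_rot: [0.989, 0.149, -0.0, 0.0]
wrist_force: [0.0, 0.3, 0.1]
width: 0.591
gripper_force: 0.0
time: 26.45
eef_pos: [0.4768, 0.3503, 0.0264]
tool_rot: [0.989, 0.149, 0.0, -0.0]
wrist_force: [0.3, -0.4, -0.4]
width: 0.159
gripper_force: 0.0
time: 26.95
eef_pos: [0.4768, 0.3504, 0.0264]
tool_rot: [0.989, 0.149, 0.0, -0.0]
wrist_force: [0.3, 0.3, 0.9]
width: 0.121
gripper_force: 30.0
```

```bash
python3 -m creep '0 0 0 0 0 -.5 1;0 0 0 0 0 -1.5 1;0 0 0 0 0 -3 1;0 0 0 0 0 -4 1;0 0 0 0 0 -4 1'
python3 -m creep '0 0 0 0 0 -4 1;0 0 0 0 0 -1 1;0 0 0 0 0 0 1;0 0 0 0 0 0 1;0 0 0 0 0 0 1'
python3 - <<'E'
from h import *
f=np.load("/tmp/w5.npz"); P,d=f["P"],f["d"]
def rc(P,d,c,lo,hi,r=.1,rows=235):
    m=(np.arange(384)[:,None]<rows)&(d>0)&(P[...,2]>lo)&(P[...,2]<hi)&(np.hypot(P[...,0]-c[0],P[...,1]-c[1])<r)
    n,lab,st,_=cv2.connectedComponentsWithStats(m.astype(np.uint8)); k=1+st[1:,4].argmax(); q=P[lab==k]
    b=cv2.minAreaRect((q[:,:2]*1000).astype(np.float32)); print(np.round(b[0],1),np.round(b[1],1),round(b[2],2),q[:,2].mean().round(4),st[k])
print("w5 = cam pose at release; camera_params not saved consistent");
rc(P,d,(.433,-.338),.0085,.02,.085); rc(P,d,(.433,-.338),.03,.05,.06)
f=np.load("/tmp/w4.npz"); P,d=f["P"],f["d"]
print("w4 scribe seated"); rc(P,d,(.655,.0255),.043,.0515,.085,230); rc(P,d,(.655,.0255),.07,.085,.05,230)
s=state(); print(s["time"],s["eef_pos"],s["tool_rot"],s["width"])
im,d,P=look("w8"); z=s["eef_pos"]
# far edge of held template in tool frame
T=R.from_quat(s["tool_rot"]); L=T.inv().apply((P-z).reshape(-1,3)).reshape(P.shape)*1000
m=(d>0)&(abs(L[...,2]-21)<6)&(abs(L[...,1])<60)&(L[...,0]>20)&(L[...,0]<80)
q=L[m]; print("held",m.sum(),np.percentile(q,[1,50,99],axis=0).round(1).tolist())
for y in (-40,-20,0,20,40):
    t=q[abs(q[:,1]-y)<6]; print(y,t[:,0].max().round(1),np.median(t[:,2]).round(1))
E
```

```text
time: 27.45
eef_pos: [0.4764, 0.3501, 0.1586]
tool_rot: [0.989, 0.149, -0.0, 0.0]
wrist_force: [0.6, -0.2, -1.8]
width: 0.126
gripper_force: 30.0
time: 27.95
eef_pos: [0.4759, 0.3498, 0.2046]
tool_rot: [0.989, 0.149, -0.001, 0.001]
wrist_force: [-0.3, 0.2, -2.2]
width: 0.125
gripper_force: 30.0
w5 = cam pose at release; camera_params not saved consistent
[ 436.2 -343. ] [163.4 159.6] 1.34 0.014 [  189   106   133   129 13378]
[ 437.1 -342. ] [48.9 11.4] 1.12 0.0456 [250 157  11  45 447]
w4 scribe seated
[653.8  25.2] [120.1 100.3] 11.95 0.0461 [ 213   48   86  103 6851]
[653.1  25.3] [49.  11.4] 12.29 0.0754 [250  79  11  46 463]
27.95 [0.47592431 0.34975119 0.20462988] [ 9.88785604e-01  1.49335740e-01 -1.23560816e-03  5.81762371e-04] 0.12533630065270593
held 7623 [[20.4, -48.7, 20.2], [40.2, 0.6, 21.9], [58.0, 49.2, 24.2]]
-40 58.2 21.8
-20 58.1 22.0
0 58.2 21.9
20 58.3 21.9
40 58.3 21.7
```

```bash
python3 -m creep '0 0 .046 0 0 0 1;0 0 .0457 0 0 0 1;0 0 0 .73 2.95 0 1;0 0 0 .73 2.95 0 1;0 0 0 .73 2.95 0 1'
python3 -m creep '0 0 0 .73 2.95 0 1;0 0 0 .73 2.95 0 1;0 0 0 .73 2.95 0 1;0 0 0 .73 2.95 0 1;0 0 0 .73 2.95 0 1'
python3 -m creep '0 0 0 .73 2.95 0 1;0 0 0 .73 2.95 0 1;0 0 0 .73 2.95 0 1;0 0 0 .73 2.95 0 1;0 0 0 0 0 0 1'
cat >> h.py <<'E'
def go(p,yaw,pitch=0):
    "rotvec and shift (cm) in tool axes (shift after the turn) to reach pose"
    s=state(); T=R.from_quat(s["tool_rot"])
    G=R.from_euler("z",yaw)*R.from_euler("y",pitch)*R.from_euler("x",np.pi)
    rv=(T.inv()*G).as_rotvec(); sh=G.inv().apply(np.array(p)-s["eef_pos"])*100
    print(round(s["time"],2),s["eef_pos"].round(4),"turn",rv.round(4),"shift",sh.round(3),"F",np.round(s["wrist_force"],1))
E
python3 -c "
from h import *
go((.6353,.0212,.1),.2081,.08)"
```

```text
time: 28.5
eef_pos: [0.5163, 0.2672, 0.2051]
tool_rot: [0.995, 0.104, -0.001, 0.0]
wrist_force: [1.1, -0.2, -2.9]
width: 0.126
gripper_force: 30.0
time: 29.0
eef_pos: [0.5826, 0.1302, 0.2051]
tool_rot: [0.995, 0.104, -0.001, 0.0]
wrist_force: [0.1, 0.6, -1.8]
width: 0.126
gripper_force: 30.0
time: 29.5
eef_pos: [0.6364, 0.0194, 0.205]
tool_rot: [0.995, 0.103, -0.001, 0.0]
wrist_force: [-0.3, -0.8, -3.0]
width: 0.124
gripper_force: 30.0
29.5 [0.6364 0.0194 0.205 ] turn [ 0.     -0.0786 -0.0023] shift [ 0.769 -0.199 10.474] F [-0.3 -0.8 -3. ]
```

```bash
python3 -m creep '0 -.0786 -.0023 0 0 0 1;0 0 0 .19 -.05 2.6 1;0 0 0 .19 -.05 2.6 1;0 0 0 .19 -.05 2.6 1;0 0 0 .2 -.05 2.6 1'
python3 -m creep '0 0 0 0 0 0 1;0 0 0 0 0 0 1;0 0 0 0 0 0 1;0 0 0 0 0 0 1;0 0 0 0 0 0 1'
python3 -c "
from h import *
go((.6363,.0216,.0750),.2081,.08)"
```

```text
time: 30.0
eef_pos: [0.6338, 0.0244, 0.0999]
tool_rot: [0.994, 0.105, -0.04, 0.004]
wrist_force: [1.2, 0.4, -2.4]
width: 0.121
gripper_force: 30.0
time: 30.5
eef_pos: [0.6353, 0.024, 0.1031]
tool_rot: [0.994, 0.105, -0.038, 0.004]
wrist_force: [-0.2, -0.4, -1.9]
width: 0.121
gripper_force: 30.0
30.5 [0.6353 0.024  0.1031] turn [ 0.0004 -0.0028  0.0023] shift [0.275 0.252 2.799] F [-0.2 -0.4 -1.9]
```

```bash
python3 -m creep '0 -.003 .0023 .27 .25 0 1;0 0 0 0 0 1 1;0 0 0 0 0 1 1;0 0 0 0 0 .6 1;0 0 0 0 0 .2 1'
python3 -m creep '0 0 0 0 0 0 1;0 0 0 0 0 0 1;0 0 0 0 0 0 1;0 0 0 0 0 0 1;0 0 0 0 0 0 1'
python3 -c "
from h import *
go((.6363,.0216,.0745),.2081,.08);go((.6535,.0253,.0745),.2081,.08)"
```

```text
time: 31.0
eef_pos: [0.6354, 0.0216, 0.0734]
tool_rot: [0.994, 0.104, -0.041, 0.004]
wrist_force: [-5.6, -0.2, 18.5]
width: 0.126
gripper_force: 30.0
time: 31.5
eef_pos: [0.6356, 0.0216, 0.0739]
tool_rot: [0.994, 0.104, -0.041, 0.004]
wrist_force: [-1.2, -0.4, 0.4]
width: 0.124
gripper_force: 30.0
31.5 [0.6356 0.0216 0.0739] turn [0.0001 0.0017 0.    ] shift [ 0.062  0.01  -0.066] F [-1.2 -0.4  0.4]
31.5 [0.6356 0.0216 0.0739] turn [0.0001 0.0017 0.    ] shift [ 1.816  0.004 -0.207] F [-1.2 -0.4  0.4]
```

```bash
python3 -m creep '0 0 0 0 0 -.06 1;0 0 0 .4 0 -.03 1;0 0 0 .4 0 -.03 1;0 0 0 .4 0 -.03 1;0 0 0 0 0 0 1'
python3 -m creep '0 0 0 .2 0 -.02 1;0 0 0 .2 0 -.02 1;0 0 0 .2 0 -.02 1;0 0 0 0 0 0 1;0 0 0 0 0 0 1'
python3 - <<'E'
from h import *
go((.6533,.0252,.0683),.2081,0)
s=state();im,d,P=look("w9"); T=R.from_quat(s["tool_rot"]); L=T.inv().apply((P-s["eef_pos"]).reshape(-1,3)).reshape(P.shape)*1000
m=(d>0)&(L[...,2]>12)&(L[...,2]<28)&(abs(L[...,1])<15)&(L[...,0]>28)&(L[...,0]<70); q=L[m]
print(len(q)); c=np.polyfit(q[:,0],q[:,2],1) if len(q) else 0; print(c, q[:,0].max(), np.abs(np.polyval(c,q[:,0])-q[:,2]).max())
E
```

```text
time: 32.0
eef_pos: [0.6482, 0.0242, 0.0745]
tool_rot: [0.994, 0.104, -0.04, 0.004]
wrist_force: [-0.6, -0.6, -1.8]
width: 0.122
gripper_force: 30.0
time: 32.5
eef_pos: [0.6534, 0.0253, 0.0746]
tool_rot: [0.994, 0.104, -0.041, 0.004]
wrist_force: [-0.2, 0.3, -2.1]
width: 0.126
gripper_force: 30.0
32.5 [0.6534 0.0253 0.0746] turn [ 0.      0.0816 -0.    ] shift [-0.013  0.011  0.629] F [-0.2  0.3 -2.1]
1850
[1.10668417e-02 2.15760843e+01] 64.49323733120937 5.663567995170389
```

```bash
python3 -m creep '0 0 0 .1 0 0 1;0 0 0 .1 0 0 1;0 .016 0 -.04 0 .12 1;0 .016 0 -.04 0 .12 1;0 0 0 0 0 0 1'
python3 -m creep '0 .016 0 -.04 0 .12 1;0 .016 0 -.04 0 .12 1;0 0 0 0 0 0 1;0 0 0 0 0 0 1;0 0 0 0 0 0 1'
python3 -c "
from h import *
go((.6533,.0252,.0683),.2081,0)"
```

```text
time: 33.05
eef_pos: [0.6546, 0.0255, 0.0724]
tool_rot: [0.994, 0.104, -0.024, 0.003]
wrist_force: [1.3, 1.0, 0.7]
width: 0.124
gripper_force: 30.0
time: 33.55
eef_pos: [0.6554, 0.0255, 0.0713]
tool_rot: [0.995, 0.104, -0.007, 0.001]
wrist_force: [4.3, 2.2, 9.2]
width: 0.122
gripper_force: 30.0
33.55 [0.6554 0.0255 0.0713] turn [ 0.0007  0.0132 -0.0001] shift [-0.208 -0.015  0.297] F [4.3 2.2 9.2]
```

```bash
python3 -m creep '0 0 0 .08 0 0 1;0 0 0 .08 0 0 1;0 0 0 0 0 0 1;0 0 0 0 0 0 1;0 0 0 0 0 0 1'
python3 -c "
from h import *
go((.6553,.0256,.0683),.2081,0)"
```

```text
time: 34.05
eef_pos: [0.6557, 0.0257, 0.07]
tool_rot: [0.995, 0.104, -0.008, 0.001]
wrist_force: [5.0, 1.4, 2.4]
width: 0.124
gripper_force: 30.0
34.05 [0.6557 0.0257 0.07  ] turn [ 0.0004  0.0158 -0.    ] shift [-0.046  0.001  0.167] F [5.  1.4 2.4]
```

```bash
python3 -m creep '0 0 0 .06 0 0 1;0 .008 0 0 0 .06 1;0 .008 0 -.02 0 .06 1;0 0 0 0 0 0 1;0 0 0 0 0 0 1'
python3 -c "
from h import *
go((.6553,.0256,.0683),.2081,0)"
```

```text
time: 34.55
eef_pos: [0.6551, 0.0257, 0.0684]
tool_rot: [0.995, 0.104, -0.001, 0.0]
wrist_force: [0.1, -0.7, 2.5]
width: 0.121
gripper_force: 30.0
34.55 [0.6551 0.0257 0.0684] turn [ 0.0001  0.0021 -0.    ] shift [0.016 0.01  0.005] F [ 0.1 -0.7  2.5]
```

```bash
python3 -m creep '0 .002 0 0 0 .04 1;0 0 0 0 0 0 1;0 0 0 0 0 0 -.3;0 0 0 0 0 0 -.3;0 0 0 0 0 0 -.3'
python3 -m creep '0 0 0 0 0 0 -.3;0 0 0 0 0 0 -.3;0 0 0 0 0 -.5 -.3;0 0 0 0 0 -1.5 -1;0 0 0 0 0 -3 -1'
python3 -m creep '0 0 0 0 0 -4 -1;0 0 0 -2 0 -4 -1;0 0 0 -3 0 -4 -1;0 0 0 -3 0 0 -1;0 0 0 -1 0 0 -1'
python3 -m creep '0 0 0 0 0 0 -1;0 0 0 0 0 0 -1;0 0 0 0 0 0 -1;0 0 0 0 0 0 -1;0 0 0 0 0 0 -1'
python3 - <<'E'
from h import *
s=state(); print(s["time"],s["eef_pos"],s["tool_rot"],s["wrist_force"])
im,d,P=look("w10",["clamp_knob"])
F=np.array([.6535,.0253]);a=.2081;ax=np.array([np.cos(a),np.sin(a)]);ay=np.array([-ax[1],ax[0]])
L=np.stack([(P[...,:2]-F)@ax,(P[...,:2]-F)@ay,P[...,2]],-1)*1000
top=(np.arange(384)[:,None]<235)&(d>0)
m=top&(abs(L[...,0])<65)&(abs(L[...,1])<58)&(L[...,2]>42)&(L[...,2]<56)
n,lab,st,_=cv2.connectedComponentsWithStats(m.astype(np.uint8));k=1+st[1:,4].argmax();q=L[lab==k]
print("plate",cv2.minAreaRect(q[:,:2].astype(np.float32)))
for x in (-50,-20,20,40): print(x,[np.median(q[(abs(q[:,0]-x)<6)&(abs(q[:,1]-y)<6)][:,2]).round(1) for y in (-42,42)])
m=top&(L[...,0]<-120)&(L[...,2]>110); q=L[m]; print("knob",len(q),q.mean(0),q.min(0),q.max(0))
u,v=proj("wrist",[.6,.015,.06])[0]
save("v10",cv2.resize(im[:260,120:400],(800,600)))
go((F+ax*-.160).tolist()+[.117],.2081)
E
```

```text
time: 35.05
eef_pos: [0.6551, 0.0258, 0.0678]
tool_rot: [0.995, 0.104, -0.0, -0.0]
wrist_force: [0.1, 0.5, -0.2]
width: 0.351
gripper_force: 0.0
time: 35.55
eef_pos: [0.6543, 0.0257, 0.1178]
tool_rot: [0.995, 0.104, -0.001, -0.0]
wrist_force: [0.1, 0.2, 0.5]
width: 0.795
gripper_force: 0.0
time: 36.05
eef_pos: [0.5659, 0.0069, 0.2402]
tool_rot: [0.995, 0.104, 0.001, 0.0]
wrist_force: [0.3, -0.2, -0.2]
width: 1.0
gripper_force: 0.0
time: 36.55
eef_pos: [0.5677, 0.0073, 0.2376]
tool_rot: [0.995, 0.104, -0.0, -0.0]
wrist_force: [0.3, -0.6, -0.4]
width: 1.004
gripper_force: 0.0
36.55 [0.56765671 0.00728367 0.23760318] [ 9.94582315e-01  1.03951888e-01 -1.50200965e-04 -4.07891548e-05] [ 0.2593371  -0.62008577 -0.38254937]
clamp_knob 0.8 (256, 244) [ 0.5076 -0.0074  0.1278]
clamp_knob 0.62 (255, 153) [0.5867 0.0104 0.011 ]
plate ((0.5572166442871094, -0.6599617004394531), (101.14073181152344, 121.60409545898438), 89.84921264648438)
-50 [np.float64(46.4), np.float64(46.4)]
-20 [np.float64(46.6), np.float64(46.5)]
20 [np.float64(46.9), np.float64(46.6)]
40 [np.float64(46.9), np.float64(46.6)]
knob 41 [-141.2899035    -0.36796809  112.31047279] [-145.27808816   -4.17573223  110.02496181] [-136.87382273    2.70439516  115.60034691]
36.65 [0.5675 0.0072 0.2377] turn [-0.0001  0.0001  0.0001] shift [-7.2090e+00  1.0000e-02  1.2074e+01] F [-0.5 -0.2  0.7]
```

View pics/v10.png

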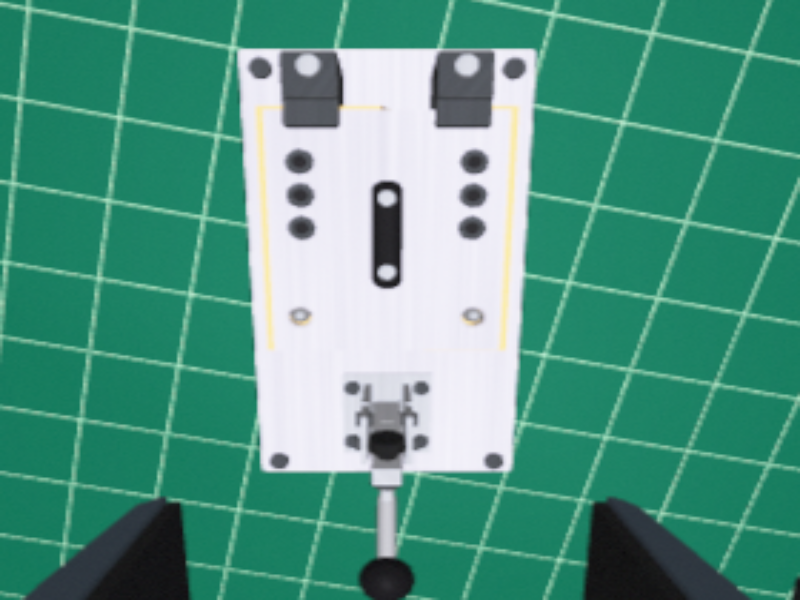

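The template lies flat with both pins showing in its holes at (300,316) and (472,316), and its far edge is under the hooks. The open clamp's knob is at (386,578). Now I close the clamp.

```bash
python3 -m creep '0 0 0 -1.76 0 0 -1;0 0 0 -1.76 0 0 -1;0 0 0 -1.76 0 0 -1;0 0 0 -1.76 0 1.5 -1;0 0 0 0 0 2.5 -1'
python3 -m creep '0 0 0 0 0 2.5 -1;0 0 0 0 0 2.5 -1;0 0 0 0 0 2 -1;0 0 0 0 0 1 -1;0 0 0 0 0 0 -1'
python3 -m creep '0 0 0 0 0 0 1;0 0 0 0 0 0 1;0 0 0 0 0 0 1;0 0 0 0 0 0 1;0 0 0 0 0 0 1'
python3 -m creep '0 0 0 0 0 0 1;0 0 0 0 0 0 1;0 0 0 0 0 0 1;0 0 0 0 0 0 1;0 0 0 0 0 0 1'
```

```text
time: 37.15
eef_pos: [0.4979, -0.0076, 0.1988]
tool_rot: [0.995, 0.104, 0.001, 0.0]
wrist_force: [0.9, 0.9, -0.8]
width: 1.002
gripper_force: 0.0
time: 37.65
eef_pos: [0.4978, -0.0074, 0.117]
tool_rot: [0.995, 0.104, -0.001, -0.0]
wrist_force: [0.4, 0.2, -0.8]
width: 0.999
gripper_force: 0.0
time: 38.15
eef_pos: [0.4987, -0.0074, 0.1184]
tool_rot: [0.995, 0.104, 0.0, 0.0]
wrist_force: [-0.3, 0.2, -0.2]
width: 0.597
gripper_force: 0.0
time: 38.65
eef_pos: [0.4985, -0.0074, 0.1181]
tool_rot: [0.995, 0.104, 0.0, -0.0]
wrist_force: [-1.2, 0.6, 2.0]
width: 0.211
gripper_force: 30.0
```

```bash
python3 -m creep '0 0 0 .42 0 -.44 1;0 0 0 .46 0 -.40 1;0 0 0 .49 0 -.37 1;0 0 0 .52 0 -.32 1;0 0 0 .55 0 -.27 1'
python3 -m creep '0 0 0 .57 0 -.23 1;0 0 0 .58 0 -.18 1;0 0 0 .60 0 -.13 1;0 0 0 .61 0 -.08 1;0 0 0 .61 0 -.03 1'
python3 -m creep '0 0 0 .15 0 0 1;0 0 0 .1 0 0 1;0 0 0 0 0 0 1;0 0 0 0 0 0 1;0 0 0 0 0 0 1'
```

```text
time: 39.15
eef_pos: [0.5222, -0.0023, 0.1365]
tool_rot: [0.995, 0.104, -0.001, 0.0]
wrist_force: [-8.4, -2.3, 4.9]
width: 0.203
gripper_force: 30.0
time: 39.65
eef_pos: [0.553, 0.004, 0.1448]
tool_rot: [0.995, 0.104, 0.001, 0.0]
wrist_force: [-8.1, 1.0, 24.3]
width: 0.197
gripper_force: 31.9
time: 40.15
eef_pos: [0.556, 0.0046, 0.145]
tool_rot: [0.995, 0.104, 0.002, 0.0]
wrist_force: [-4.4, 1.8, 20.6]
width: 0.197
gripper_force: 31.6
```

```bash
python3 -m creep '0 0 0 .1 0 0 1;0 0 0 0 0 0 1;0 0 0 0 0 0 -1;0 0 0 0 0 0 -1;0 0 0 0 0 0 -1'
python3 -m creep '0 0 0 0 0 0 -1;0 0 0 0 0 0 -1;0 0 0 0 0 -3 -1;0 0 0 0 0 -3 -1;0 0 0 0 0 -4 -1'
python3 -m creep '0 0 0 -2.0 0 -3 -1;0 0 0 -2.0 0 -3 -1;0 0 0 -2.0 0 0 -1;0 0 0 0 0 0 -1;0 0 0 0 0 0 -1'
python3 - <<'E'
from h import *
s=state(); print(s["time"],s["eef_pos"])
look("w11",["clamp_knob"])
for n in ("w2","w11"):
    f=np.load("/tmp/%s.npz"%n);P,d=f["P"],f["d"]
    F=np.array([.655,.0257]);a=.2081;ax=np.array([np.cos(a),np.sin(a)]);ay=np.array([-ax[1],ax[0]])
    L=np.stack([(P[...,:2]-F)@ax,(P[...,:2]-F)@ay,P[...,2]],-1)*1000
    top=(np.arange(384)[:,None]<215)&(d>0)&(abs(L[...,1])<30)
    q=L[top&(L[...,2]>140)&(L[...,2]<170)]; print(n,"knob",len(q),q.mean(0).round(1),q.max(0).round(1))
    for x in (-90,-80,-70,-60,-50,-45): 
        t=L[top&(abs(L[...,0]-x)<3)&(abs(L[...,1])<4)][:,2]; print(x,np.median(t).round(1) if len(t) else None,end="; ")
    m=top&(abs(L[...,0])<30)&(L[...,2]>70)&(abs(L[...,1])<10)&(L[...,2]<85); q=L[m]; print("handle",q.mean(0).round(1))
E
```

```text
time: 40.65
eef_pos: [0.5554, 0.0046, 0.1429]
tool_rot: [0.995, 0.104, 0.001, 0.0]
wrist_force: [-0.2, 0.1, -1.0]
width: 0.426
gripper_force: 0.0
time: 41.15
eef_pos: [0.5539, 0.0045, 0.2425]
tool_rot: [0.995, 0.104, -0.001, -0.0]
wrist_force: [0.1, 0.9, 0.2]
width: 0.865
gripper_force: 0.0
time: 41.65
eef_pos: [0.4961, -0.0079, 0.3025]
tool_rot: [0.995, 0.104, 0.0, 0.0]
wrist_force: [-0.3, 0.3, -1.1]
width: 1.001
gripper_force: 0.0
41.65 [ 0.4961374  -0.00789693  0.30246846]
w2 knob 292 [-105.4    3.   155.8] [-95.9  13.2 160.1]
-90 67.0; -80 67.4; -70 67.5; -60 67.7; -50 72.1; -45 71.8; handle [-0.3  2.9 75.6]
w11 knob 299 [-110.3   -0.2  155.3] [-100.3   10.4  160.7]
-90 67.3; -80 69.1; -70 70.6; -60 72.2; -50 84.8; -45 77.0; handle [-1.8 -0.2 75.2]
```

The lever is still about 0.07 rad short of closed. I'll push the knob home from behind with closed fingers.

```bash
python3 -m creep '0 0 0 .6 0 0 1;0 0 0 .6 0 0 1;0 0 0 .5 0 0 1;0 0 0 0 0 0 1;0 0 0 0 0 0 1'
python3 -m creep '0 0 0 0 0 0 1;0 0 0 0 0 3 1;0 0 0 0 0 3 1;0 0 0 0 0 3 1;0 0 0 0 0 3 1'
python3 -m creep '0 0 0 0 0 3 1;0 0 0 0 0 1.75 1;0 0 0 0 0 0 1;0 0 0 0 0 0 1;0 0 0 0 0 0 1'
python3 -m creep '0 0 0 .3 0 0 1;0 0 0 .3 0 0 1;0 0 0 .2 0 0 1;0 0 0 0 0 0 1;0 0 0 0 0 0 1'
```

```text
time: 42.25
eef_pos: [0.5128, -0.0043, 0.3023]
tool_rot: [0.995, 0.104, -0.0, -0.0]
wrist_force: [-0.6, -0.2, 0.2]
width: 0.595
gripper_force: 0.0
time: 42.75
eef_pos: [0.5126, -0.0044, 0.1816]
tool_rot: [0.995, 0.104, 0.0, 0.0]
wrist_force: [1.5, -0.2, -0.3]
width: 0.153
gripper_force: 0.0
time: 43.25
eef_pos: [0.5135, -0.0044, 0.1363]
tool_rot: [0.995, 0.104, 0.001, 0.0]
wrist_force: [-0.5, 0.6, 0.6]
width: 0.004
gripper_force: 0.0
time: 43.75
eef_pos: [0.5207, -0.0027, 0.1351]
tool_rot: [0.995, 0.104, 0.0, 0.0]
wrist_force: [-0.7, -0.5, 1.4]
width: 0.005
gripper_force: 0.4
```

```bash
python3 -m creep '0 0 0 .15 0 0 1;0 0 0 .15 0 0 1;0 0 0 .1 0 0 1;0 0 0 0 0 0 1;0 0 0 0 0 0 1'
python3 -m creep '0 0 0 .1 0 0 1;0 0 0 .1 0 0 1;0 0 0 .1 0 0 1;0 0 0 0 0 0 1;0 0 0 0 0 0 1'
```

```text
time: 44.25
eef_pos: [0.524, -0.0019, 0.1349]
tool_rot: [0.995, 0.104, -0.001, -0.0]
wrist_force: [-6.2, -0.9, 5.7]
width: 0.005
gripper_force: 3.7
time: 44.75
eef_pos: [0.5247, -0.0017, 0.1347]
tool_rot: [0.995, 0.104, -0.003, 0.0]
wrist_force: [-24.1, -7.1, 19.8]
width: 0.006
gripper_force: 12.2
```

```bash
python3 -m creep '0 0 0 -.5 0 0 1;0 0 0 -1 0 0 1;0 0 0 -1.5 0 0 1;0 0 0 0 0 -3 1;0 0 0 0 0 -4 -1'
python3 -m creep '0 0 0 0 0 -4 -1;0 0 0 0 0 -4 -1;0 0 0 0 0 -2 -1;0 0 0 0 0 0 -1;0 0 0 0 0 0 -1'
python3 - <<'E'
from h import *
s=state(); print(s["time"],s["eef_pos"])
look("w12",["clamp_knob"])
for n in ("w2","w12"):
    f=np.load("/tmp/%s.npz"%n);P,d=f["P"],f["d"]
    F=np.array([.655,.0257 if n!="w2" else .0288]);a=.2081;ax=np.array([np.cos(a),np.sin(a)]);ay=np.array([-ax[1],ax[0]])
    L=np.stack([(P[...,:2]-F)@ax,(P[...,:2]-F)@ay,P[...,2]],-1)*1000
    top=(np.arange(384)[:,None]<215)&(d>0)&(abs(L[...,1])<60)
    q=L[top&(L[...,2]>140)&(L[...,2]<170)]; print(n,"knob",len(q),q.mean(0).round(1),q.max(0).round(1))
    for x in (-90,-80,-70,-60,-50,-45): 
        t=L[top&(abs(L[...,0]-x)<3)&(abs(L[...,1])<4)][:,2]; print(x,np.median(t).round(1) if len(t) else None,end="; ")
    m=top&(abs(L[...,0])<30)&(L[...,2]>70)&(abs(L[...,1])<10)&(L[...,2]<85); q=L[m]; print("handle",q.mean(0).round(1))
    for x in (-50,-20,20,40): print(x,[np.median(L[top&(abs(L[...,0]-x)<5)&(abs(L[...,1]-y)<5)][:,2]).round(1) for y in (-42,42)])
E
```

```text
time: 45.25
eef_pos: [0.4957, -0.0076, 0.2042]
tool_rot: [0.995, 0.104, -0.002, -0.0]
wrist_force: [1.3, 0.0, 1.0]
width: 0.063
gripper_force: 0.0
time: 45.75
eef_pos: [0.4973, -0.0075, 0.3045]
tool_rot: [0.995, 0.104, 0.0, 0.0]
wrist_force: [-0.6, -0.3, 0.4]
width: 0.501
gripper_force: 0.0
45.75 [ 0.49734011 -0.00754657  0.30450478]
clamp_knob 0.58 (256, 131) [0.5529 0.0024 0.1582]
w2 knob 292 [-106.    -0.   155.8] [-96.5  10.2 160.1]
-90 67.5; -80 67.4; -70 67.7; -60 67.5; -50 76.8; -45 71.6; handle [-0.9 -0.1 75.6]
-50 [np.float64(46.3), np.float64(46.3)]
-20 [np.float64(46.4), np.float64(46.2)]
20 [np.float64(46.3), np.float64(46.3)]
40 [np.float64(46.6), np.float64(46.4)]
w12 knob 301 [-1.056e+02 -1.000e-01  1.550e+02] [-95.6  10.7 159.6]
-90 66.6; -80 66.1; -70 66.1; -60 66.0; -50 72.1; -45 69.0; handle [-2.5  0.  74.6]
-50 [np.float64(45.2), np.float64(45.5)]
-20 [np.float64(45.5), np.float64(45.8)]
20 [np.float64(45.8), np.float64(46.0)]
40 [np.float64(45.3), np.float64(45.5)]
```

The bar is level again, the knob is where it started, and the template is flat.

```bash
python3 -c "
from bench import *
print(finish_job())"
```

```text
the job is handed in; nothing more can be done
None
```

The job is handed in at about 46 s: the scribing template lies flat in the tray, the drilling template is flat on the mould over both pins with its far edge under the hooks, and the clamp is fully closed. The knife and core were not touched.

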